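# Dress the bench scraper's edge with a flat file

## Task

The dough scraper standing edge up in the table vise has a rough edge: take the flat file in its wooden holder from the mat and give the middle of the edge at least three full strokes with it. Hold the file flat and square across the edge, push it away from you, toe first, with light, even pressure, and lift it clear on every return: never drag it back over the edge or lean hard on it. Then lay the file flat on the mat again, let go, and leave everything else where it is.

Things in the scene. Friction and masses are not known exactly. Their poses are not given: they have to be found in the camera images.
- vise: Small blue table vise on a round suction foot (138 mm across), fixed; rubber-lined jaws, 104 mm high, hold a dough scraper edge up. Origin: on the bench under the middle of the edge. x: push direction, level, from the screw and cross bar (robot side) to the fixed jaw (away from the robot); y: along the edge; z up. Friction of file on edge: about 0.6 of the pressure.
- edge_mark (a point): Nominal middle of the scraper's edge, fixed to the vise 165 mm above its origin, same axes. The blade is 2 mm thick, its straight level edge 150 mm long (y). It was not pushed home exactly: the true edge lies anywhere from 12 mm below to 12 mm above this point, so find it by feel. Pressed down it gives 1 mm per 8 N and springs back. File with 4 to 12 N (7 is right); over 15 N is leaning too hard.
- scraper (a joint): How far the scraper rocks in the rubber (rad, 0 at rest, springs back, about 12 N m per rad about its beech handle's axis, 82 mm below the edge). Positive: the edge leans in the vise's +x, as a forward stroke pushes it. A file dragged backwards over the edge pulls it negative: beyond -0.012 counts as dragged back.
- file_grip (a point): Middle of the beech grip on the file holder, 31 mm above the file's underside; x to the file's toe (cutting direction), z up. Grip: 90 mm long (x), 22 mm wide (y), from 12 to 50 mm above the underside, on a 20 mm wide rail (6 to 12 mm) on the file. Weight about 0.32 kg, balanced near this point. At the start it lies flat on the mat, file down, toe roughly away from the robot.
- file_toe (a point): Tip of the file's toe, 105 mm ahead of the grip's middle. The grey file is 26 mm wide, 6 mm thick and flat; its heel is 95 mm behind the grip's middle, a narrow tang sticks out 39 mm more. A red knob (21 mm across, top 42 mm above the underside) stands 60 mm ahead of the grip's middle. A full stroke takes the edge from 40 mm or more ahead of the grip's middle to 40 mm or more behind it.
- mat: Dark rubber mat, 300 mm (x) by 200 mm (y), 4 mm thick, fixed; origin in the middle of its underside. The file lies on the half at +y (about 45 mm from the middle line) and a brush on the other half (about 60 mm from it). Vise and mat may stand to the left or to the right.
- brush: File brush, beech back and wire bristles, 120 x 38 x 24 mm, lying on the mat along the file; origin in the middle of its underside. To be left alone.
- cutter: Steel ring cutter, 80 mm across, 45 mm high, at the back of the bench; origin in the middle of its underside. To be left alone.
- bowl: Steel bowl, 130 mm across, 60 mm high, at the back of the bench; origin in the middle of its underside. To be left alone.
- jar: Amber jar with a red lid, 68 mm across, 100 mm high, at the back of the bench; origin in the middle of its underside. To be left alone.
- palette: Turner with a black handle, 260 mm long, lying at the back right of the bench; origin on the bench under its middle. To be left alone.

How it is judged (in metres and radians):
On the way, in this order (a step that is already met when the one before it is completed fails the run):
1. first stroke: the file bears (over 3 N) flat and square across the middle of the edge, toe pointing to the far side, the edge at least 30 mm ahead of the middle of the grip (contact force between file and vise above 3 N and x of file_grip in the frame of vise below -0.03 m and x of file_toe in the frame of vise above 0.015 m and y of file_grip in the frame of vise between -0.025 and 0.025 m and angle between the x axis of file_grip and the x axis of vise, either way round below 0.25 rad and angle between file_grip's own z axis and vertical below 0.15 rad and z of file_grip in the frame of vise above 0.17 m), for 0.05 s.
2. first stroke: pushed forward, still bearing (over 3 N) and leaning the scraper forward (over 0.004 rad), until the edge is at least 30 mm behind the middle of the grip (contact force between file and vise above 3 N and x of file_grip in the frame of vise above 0.03 m and value of joint scraper above 0.004 rad and y of file_grip in the frame of vise between -0.025 and 0.025 m and angle between the x axis of file_grip and the x axis of vise, either way round below 0.25 rad and angle between file_grip's own z axis and vertical below 0.15 rad and z of file_grip in the frame of vise above 0.17 m), for 0.05 s.
3. after the first stroke the file is lifted off the edge at the far end, before it comes back (contact force between file and vise below 0.1 N and x of file_grip in the frame of vise above 0.01 m and z of file_grip in the frame of vise above 0.17 m), for 0.05 s.
4. second stroke: the file bears (over 3 N) flat and square across the middle of the edge, toe pointing to the far side, the edge at least 30 mm ahead of the middle of the grip (all of step 1), for 0.05 s.
5. second stroke: pushed forward, still bearing (over 3 N) and leaning the scraper forward (over 0.004 rad), until the edge is at least 30 mm behind the middle of the grip (all of step 2), for 0.05 s.
6. after the second stroke the file is lifted off the edge at the far end, before it comes back (all of step 3), for 0.05 s.
7. third stroke: the file bears (over 3 N) flat and square across the middle of the edge, toe pointing to the far side, the edge at least 30 mm ahead of the middle of the grip (all of step 4), for 0.05 s.
8. third stroke: pushed forward, still bearing (over 3 N) and leaning the scraper forward (over 0.004 rad), until the edge is at least 30 mm behind the middle of the grip (all of step 5), for 0.05 s.
9. after the third stroke the file is lifted off the edge at the far end, before it comes back (all of step 6), for 0.05 s.
At the end, for the whole second after the job is handed in: The file, released, lies still and flat (within 0.08 rad), file side down, on the mat, the middle of its grip within 70 mm (x) and 80 mm (y) of the mat's centre and 31 to 39 mm above the mat's underside (x of file_grip in the frame of mat between -0.07 and 0.07 m and y of file_grip in the frame of mat between -0.08 and 0.08 m and z of file_grip in the frame of mat between 0.031 and 0.039 m and angle between file_grip's own z axis and vertical below 0.08 rad and linear speed of file below 0.02 m/s); the robot touches nothing.
It fails at once if the file is leaned on too hard: more than 15 N on the scraper or vise (contact force between file and vise above 15 N).
It fails at once if the file is dragged backwards over the edge (it bears on the scraper and the scraper is pulled more than 0.012 rad back towards the robot) (contact force between file and vise above 0.5 N and value of joint scraper below -0.012 rad).
It fails at once if the brush, cutter, bowl, jar or turner is moved more than 20 mm (distance of any of brush, cutter, bowl, jar, palette from where it was at the start of the episode above 0.02 m).
It also fails if it takes over 72 s, if anything falls off the work surface, if the arm or the gripper's body presses on something with over 40 N, if the wrist force passes 120 N, or if a joint passes its speed limit or range.

## Robot

A 6-joint arm with a two-finger parallel gripper is mounted at the origin on the work surface. World frame = base frame: x ahead of the robot, y to its left, z up, the work surface at z = 0. Lengths are in mm, angles in degrees, forces in N, time in s.
With the tool pointing down it reaches from about 350 to 875 mm from the base axis. Payload 4.2 kg.
Tool frame: the origin (TCP) lies at the very end of the fingers, on their centre line; the grasp point (between the pads) lies 19 mm behind it; z points along the fingers, y is the direction in which the jaws open and shut (so a half turn about z gives the same grasp; the last joint's range is limited). The gripper opens to 85 mm and grips with 20 to 120 N. Pads are 22 mm wide; open, the fingers measure 114 mm over their backs; the gripper's body (76 mm by 85 mm) begins 54 mm behind the grasp point. The pads swing forward as they close: fully open they stand 13 mm farther back than shut.
Start: joints at [-62.074, 22.042, 0.453, 0, -68.411, -14.817], TCP at [141.773, -608.687, 231.312] pointing down, gripper open.
Joint ranges: [-179.83, 179.83], [-69.29, 118.12], [-61.27, 80.66], [-181.25, 117.63], [-171.15, -9.14], [-177.46, 177.46]. Speed limits (degrees/s): [159.86, 159.86, 180, 180, 180, 180].

## Interface

Orientations are given as a 3x3 rotation matrix whose columns are the frame's x, y, z axes.
In Python, from station import read_state, imaging, close_job gives the robot as it stands.
- The arm moves only by the shell command python3 -m handwheel 'ROWS' [FORCE]. ROWS is a JSON object of lists of equal length, an entry for each row: "hand": the closure, from -1 (fully open) to 1 (shut); "offset": the shift along the tool's x, y, z in cm, a list of three; "spin": the turn about the tool's z in rad. A call has 1 to 8 rows; each row is the pose to reach, as a shift and turn from the pose commanded when the call began, along the tool's axes at that moment; what a row does not reach only later rows make up. A row lasts 1/10 s, in which the tool goes at most 50 mm and 8.59 degrees, less where a joint would pass 70% of its speed; a pose out of reach is approached as far as the arm can. A call with a gripper value outside its range is refused whole. The fingers move at their own pace and stop on an object; FORCE is the grip in N (left out, the last holds). Time passes only in rows, so rows that repeat a pose let the fingers close. It gives the time, the measured TCP pose, the force and the opening at its end, in the units of the state.
- read_state(): the state, without advancing time (a new reading comes with each control period).
- imaging.read_camera(name): name is "side" or "top" or "wrist"; returns (picture, depth): 420x560x3 uint8, red, green, blue; 420x560 float32, mm along the optical axis (not along the pixel's ray), 0 where there is no reading.
- imaging.camera_model(name): a dict with "K" (3x3 intrinsics, pixels), "k1" (the pictures are not rectified: a ray, as slopes to the right and down, at radius r is drawn at 1 + k1 r^2 times it, then the intrinsics apply), "eye" and "attitude" of the camera in the world; the wrist camera has in their place "tool_from_camera" (4x4, takes a point from camera to tool coordinates, whose origin is the TCP and whose axes are the flange's). Camera axes: x right, y down, z forward; pixel columns grow to the right and rows downward; lengths in mm; the calibration is good to about 2 mm. A picture is of the moment at which its call begins: read the wrist's pose just before it. camera_model takes no time and is no camera call.
- close_job(): hands the job in, once; it reports no verdict.
The state is a dict: "clock": time; "q": joint angles; "joint_velocities": joint speeds; "tau": joint torques, N m; "tcp_pos": TCP position; "orientation": TCP orientation; "ft_force": force on the tool from outside, world axes, zero at the start; "wrist_torque": the same for the moment, N m; "finger_gap": finger opening in mm.
Only numpy, scipy, OpenCV 4.12 (cv2) and the standard library are available. Lean on these libraries where they do the work, as an engineer would, in place of code of your own. Each camera call takes 0.05 s, during which the arm holds its last target.

## Working session

There is one attempt and no reset: what is moved stays moved. The work goes in short steps, Python scripts to look and compute and a shell command to move; the robot and the scene stay as the last step left them, time stands still between calls to the robot, and variables do not carry over. Pictures are saved under pics/ and viewed, and the job is handed in when it is done.

```bash
ls; mkdir -p pics
python3 - <<'E'
from station import read_state, imaging
import cv2, numpy as np
s=read_state(); print(s)
for n in ['side','top','wrist']:
    p,d=imaging.read_camera(n); cv2.imwrite(f'pics/{n}0.png',p[:,:,::-1]); np.save(f'pics/{n}0.npy',d)
    print(n,imaging.camera_model(n))
E
```

```text
pics
{'clock': 0.0, 'q': array([-6.20752440e+01,  2.20918895e+01,  3.79026425e-01, -2.78024208e-02,
       -6.84123967e+01, -1.48172311e+01]), 'joint_velocities': array([-0.02502934, -0.04080112,  0.10245765,  0.0284882 , -0.05767804,
       -0.03907578]), 'tau': array([ 3.24490429e-04, -3.92287517e+01,  1.88394803e+01,  4.18605477e+00,
       -4.67700243e-03, -9.47536194e-06]), 'tcp_pos': array([ 141.62092275, -608.13505988,  230.20764179]), 'orientation': array([[-9.73986737e-01, -2.26604160e-01, -6.25130596e-04],
       [-2.26604989e-01,  9.73984387e-01,  2.14290940e-03],
       [ 1.23275257e-04,  2.22882304e-03, -9.99997509e-01]]), 'ft_force': array([0.48527458, 0.45429663, 0.24304511]), 'wrist_torque': array([ 0.04566994, -0.0137805 , -0.00468195]), 'finger_gap': 85.66318973422284}
side {'K': array([[494.35059093,   0.        , 278.83439488],
       [  0.        , 494.35059093, 212.1373042 ],
       [  0.        ,   0.        ,   1.        ]]), 'k1': 0.02746266261279484, 'eye': array([453.93797736, 612.82483244, 838.10685762]), 'attitude': array([[-0.96197962, -0.1945898 ,  0.19
[... 372 characters left out ...]
ray([[ 0.01088876, -0.9842346 ,  0.17653237],
       [-0.99991247, -0.00939046,  0.00932058],
       [-0.00751591, -0.17661841, -0.9842507 ]])}
wrist {'K': array([[376.65245368,   0.        , 280.42206451],
       [  0.        , 376.65245368, 201.26733446],
       [  0.        ,   0.        ,   1.        ]]), 'k1': -0.06827338533693857, 'tool_from_camera': array([[ 2.80148541e-04, -9.47592267e-01, -3.19482107e-01,
         8.26557210e+01],
       [ 9.99999920e-01,  3.56136905e-04, -1.79428072e-04,
        -4.27800413e-01],
       [ 2.83804023e-04, -3.19482031e-01,  9.47592292e-01,
        -1.43751226e+02],
       [ 0.00000000e+00,  0.00000000e+00,  0.00000000e+00,
         1.00000000e+00]])}
```

View pics/top0.png

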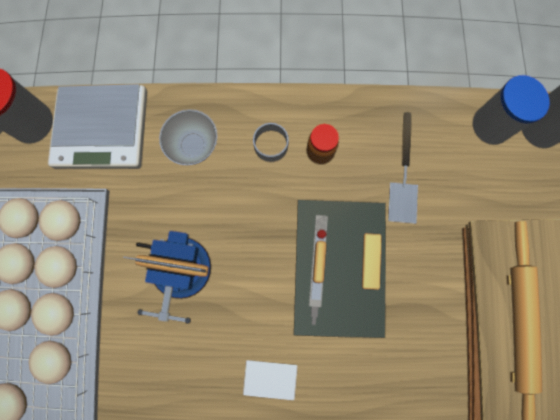

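View pics/side0.png

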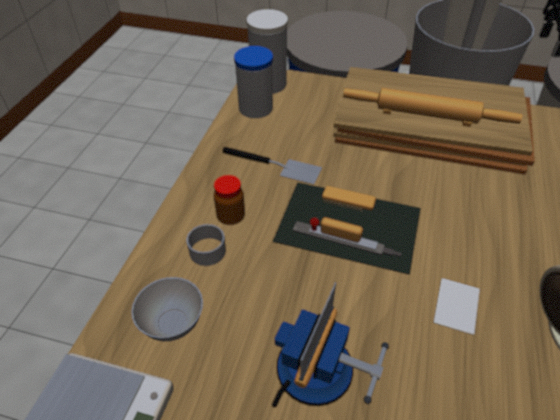

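View pics/wrist0.png

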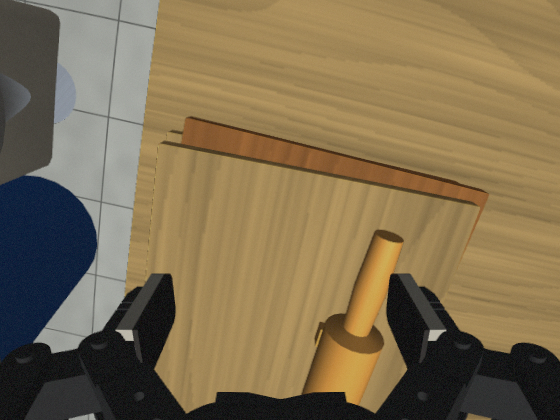

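```bash
cat > h.py <<'E'
import numpy as np, cv2
from station import read_state, imaging
def pose(n,st=None):
    m=imaging.camera_model(n)
    if n=='wrist':
        T=np.eye(4);T[:3,:3]=st['orientation'];T[:3,3]=st['tcp_pos'];T=T@m['tool_from_camera']
        return m,T[:3,:3],T[:3,3]
    return m,m['attitude'],m['eye']
def rays(n,uv,st=None):
    m,R,e=pose(n,st); K=m['K']
    uv=np.atleast_2d(np.asarray(uv,float)); 
    D=np.array([m['k1'],0,0,0.])
    x=cv2.undistortPointsIter(uv.reshape(-1,1,2),K,D,None,None,(3,50,1e-9)).reshape(-1,2)
    return e,np.c_[x,np.ones(len(x))]@R.T
def onplane(n,uv,z,st=None):
    e,d=rays(n,uv,st); t=(z-e[2])/d[:,2]; return e+d*t[:,None]
def withdepth(n,uv,dep,st=None):
    e,d=rays(n,uv,st); uv=np.atleast_2d(uv).astype(int); return e+d*dep[uv[:,1],uv[:,0]][:,None]
def proj(n,P,st=None):
    m,R,e=pose(n,st); P=np.atleast_2d(P)
    return cv2.projectPoints(P.astype(float),cv2.Rodrigues(R.T)[0],-R.T@e,m['K'],np.array([m['k1'],0,0,0.]))[0].reshape(-1,2)
def tri(views):
    A=np.zeros((3,3));b=np.zeros(3)
    for n,uv,st in views:
        e,d=rays(n,uv,st);d=d[0]/np.linalg.norm(d[0]);Q=np.eye(3)-np.outer(d,d);A+=Q;b+=Q@e
    return np.linalg.solve(A,b)
E
python3 - <<'E'
import cv2
a=cv2.imread('pics/top0.png')[190:350,100:400];cv2.imwrite('pics/t_zoom.png',cv2.resize(a,None,fx=2.6,fy=2.6,interpolation=cv2.INTER_CUBIC))
a=cv2.imread('pics/side0.png')[265:415,250:420];cv2.imwrite('pics/s_zoom.png',cv2.resize(a,None,fx=4,fy=4,interpolation=cv2.INTER_CUBIC))
E
```

```text
(no output)
```

View pics/t_zoom.png

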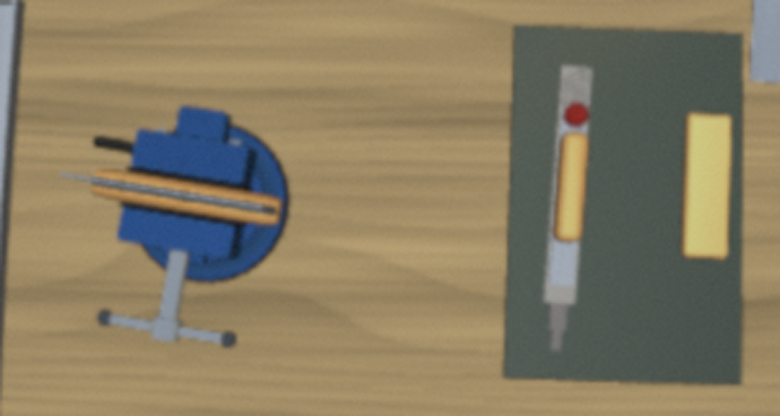

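View pics/s_zoom.png

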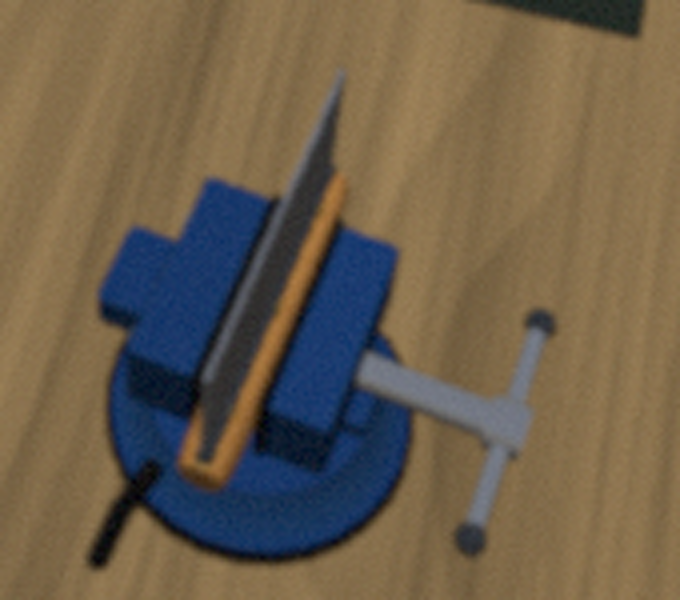

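Run:
```python
from h import *
L=tri([('top',(123.1,257.3),None),('side',(301.5,359.5),None)]);print('left tri',L,proj('top',L),proj('side',L))
for z in (150,155,160,165,170,175,180):
    p=onplane('side',[(335.5,282.5),(301.5,359.8)],z);d=p[1]-p[0];print(z,p[:,:2].round(1).tolist(),np.linalg.norm(d).round(1),'yawx',np.degrees(np.arctan2(-d[0],d[1])).round(2),'top px',proj('top',p).round(1).tolist())
top=cv2.imread('pics/top0.png');dep=np.load('pics/top0.npy')
hsv=cv2.cvtColor(top,cv2.COLOR_BGR2HSV)
# grip/brush
m=cv2.inRange(hsv,(10,90,150),(35,255,255));m[:, :295]=0;m[:,390:]=0;m[:200]=0;m[345:]=0
for c in cv2.findContours(m,0,2)[0]:
    if cv2.contourArea(c)>100:
        r=cv2.minAreaRect(c);b=cv2.boxPoints(r);print('rect',r)
        z=54 if r[0][0]<345 else 28
        p=onplane('top',b,z);print(p[:,:2].round(1).tolist(),p.mean(0).round(1)); print('depth z',withdepth('top',[r[0]],dep))
# mat
m=cv2.inRange(hsv,(0,0,0),(180,100,95));m[:, :285]=0;m[:,400:]=0;m[:190]=0;m[350:]=0
c=max(cv2.findContours(cv2.morphologyEx(m,cv2.MORPH_CLOSE,np.ones((9,9))),0,2)[0],key=cv2.contourArea)
b=cv2.boxPoints(cv2.minAreaRect(c));q=cv2.approxPolyDP(c,6,True).reshape(-1,2);p=onplane('top',q,4);print('mat',q.tolist(),p[:,:2].round(1).tolist(),p.mean(0))
# knob
m=cv2.inRange(hsv,(0,120,60),(8,255,255))|cv2.inRange(hsv,(172,120,60),(180,255,255));m[:215]=0;m[260:]=0;m[:,300:345]*=1;m[:,:300]=0;m[:,345:]=0
M=cv2.moments(m,True);k=(M['m10']/M['m00'],M['m01']/M['m00']);print('knob',k,onplane('top',[k],42))
```

```text
left tri [515.3634487  282.13366167 168.27566935] [[123.08919887 255.67607358]] [[303.5451323  360.02287513]]
150 [[498.7, 123.4], [520.1, 273.6]] 151.7 yawx -8.09 top px [[208.1, 266.7], [130.8, 254.0]]
155 [[498.4, 127.0], [519.6, 276.1]] 150.6 yawx -8.09 top px [[205.8, 266.7], [128.7, 254.0]]
160 [[498.1, 130.5], [519.1, 278.5]] 149.5 yawx -8.09 top px [[203.5, 266.7], [126.5, 254.1]]
165 [[497.7, 134.1], [518.6, 281.0]] 148.4 yawx -8.09 top px [[201.1, 266.7], [124.4, 254.1]]
170 [[497.4, 137.6], [518.1, 283.5]] 147.3 yawx -8.09 top px [[198.7, 266.8], [122.2, 254.1]]
175 [[497.1, 141.2], [517.6, 285.9]] 146.2 yawx -8.09 top px [[196.3, 266.8], [120.0, 254.1]]
180 [[496.7, 144.7], [517.2, 288.4]] 145.1 yawx -8.09 top px [[193.9, 266.8], [117.7, 254.2]]
rect ((341.9999694824219, 330.9999694824219), (93.99998474121094, 25.999996185302734), -0.0)
[[346.9, -44.3], [399.5, -43.9], [399.9, -238.9], [346.9, -238.1]] [ 373.3 -141.3   54. ]
depth z [[ 368.81480626 -147.80521053    3.62085669]]
rect ((319.6684875488281, 261.4754638671875), (9.160089492797852, 41.18346405029297), 4.236394882202148)
[[474.2, -82.2], [560.1, -88.7], [558.8, -108.0], [473.0, -101.2]] [516.5 -95.   54. ]
depth z [[516.25782667 -94.96250256  54.34445556]]
rect ((371.6116638183594, 260.9856262207031), (16.76628303527832, 54.481163024902344), 2.12109637260437)
[[461.8, -188.5], [579.2, -195.0], [578.1, -231.9], [460.5, -224.7]] [ 519.9 -210.    28. ]
depth z [[ 519.49074976 -210.0385585    27.24756522]]
rect ((387.5, 266.5), (75.0, 3.0), 90.0)
[[589.3, -243.3], [589.4, -249.9], [427.7, -245.8], [427.7, -239.3]] [ 508.5 -244.6   28. ]
depth z [[ 508.99649421 -251.28642761   -0.5720124 ]]
mat [[298, 201], [294, 334], [383, 337], [384, 204]] [[654.4, -51.4], [361.9, -43.8], [355.8, -237.3], [649.5, -246.3]] [ 505.40554408 -144.68572734    4.        ]
knob (321.40384615384613, 233.48076923076923) [[ 576.74038607 -100.06367366   42.        ]]
```

```bash
python3 -m handwheel '{"hand":[-1,-1,-1,-1,-1,-1,-1,-1],"offset":[[-3,2.6,0],[-7,6,0.5],[-10.5,9,1],[-14,12,1.5],[-17.5,15,2],[-21,18,2],[-24.5,21,2],[-27,23,2]],"spin":[0.04,0.1,0.15,0.2,0.25,0.3,0.307,0.307]}' 60
python3 - <<'E'
from h import *
s=read_state();R=s['orientation'];print(s['tcp_pos'],s['q'].round(1))
t=np.array([516.9,-95.2,130]);print(R.T@(t-s['tcp_pos'])/10, np.degrees(np.arctan2(R[1,1],R[0,1])))
E
```

```text
clock: 0.95
tcp_pos: [353.5, -321.2, 211.3]
orientation: [[-0.997, 0.077, 0.0], [0.077, 0.997, 0.0], [-0.0, 0.0, -1.0]]
ft_force: [-0.1, -0.4, -0.7]
finger_gap: 85.5
[ 353.47132305 -321.23397889  211.33432254] [-22.7   8.6 -21.3  -0.  -60.1 -71.7]
[-14.5616071   23.78732678   8.14115007] 85.60544089407156
```

```bash
python3 -m handwheel '{"hand":[-1,-1,-1,-1,-1,-1,-1,-1],"offset":[[-2,3.3,1],[-4,6.6,2.2],[-6.2,10.2,3.4],[-8.4,13.8,4.6],[-10.6,17.4,5.9],[-12.8,21,7.2],[-14.2,23.3,8],[-14.5,23.8,8.1]],"spin":[0,0,0,0,0,0,0,0]}' 60
python3 - <<'E'
from h import *
s=read_state();R=s['orientation'];print(s['tcp_pos'],s['q'].round(1), s['ft_force'])
p,d=imaging.read_camera('wrist');cv2.imwrite('pics/w1.png',p[:,:,::-1]);np.save('pics/w1.npy',d)
hsv=cv2.cvtColor(p,cv2.COLOR_RGB2HSV)
m=cv2.inRange(hsv,(10,90,120),(35,255,255))
for c in cv2.findContours(m,0,2)[0]:
    if cv2.contourArea(c)>400:
        r=cv2.minAreaRect(c);b=cv2.boxPoints(r);print('rect',r)
        q=onplane('wrist',b,54,s);print(q[:,:2].round(1).tolist(),q.mean(0).round(1)); print('depth z',withdepth('wrist',[np.clip(r[0],0,[559,419])],d,s))
print('expected px',proj('wrist',[[516.9,-95.2,54],[576.7,-100,46]],s))
E
```

```text
clock: 1.75
tcp_pos: [516.6, -95.4, 128.9]
orientation: [[-0.997, 0.075, -0.002], [0.075, 0.997, -0.0], [0.002, -0.0, -1.0]]
ft_force: [-0.1, -0.5, 0.1]
finger_gap: 85.6
[516.55055832 -95.35941806 128.86329562] [   7.2   18.3  -21.6   -0.   -50.3 -101.5] [-0.11666901 -0.49140114  0.09676804]
rect ((280.5, 213.0), (134.0, 35.0), 90.0)
[[472.8, -102.9], [474.4, -82.5], [563.2, -87.8], [561.5, -110.9]] [518. -96.  54.]
depth z [[514.94560856 -95.78560268  54.79782219]]
rect ((119.43287658691406, 212.95301818847656), (161.56243896484375, 55.66923904418945), 79.99201965332031)
[[459.4, -212.0], [456.6, -177.7], [562.6, -179.9], [567.9, -219.5]] [ 511.6 -197.3   54. ]
depth z [[ 515.82346976 -208.30049093   29.98699353]]
rect ((356.5, 206.0), (412.0, 405.0), 90.0)
[[389.8, -154.0], [402.6, 66.1], [706.8, 119.4], [673.9, -207.1]] [543.3 -43.9  54. ]
depth z [[533.49938761 -38.7626237    0.87134766]]
rect ((55.0, 181.0), (362.0, 110.0), 90.0)
[[379.6, -240.5], [387.3, -177.9], [623.1, -230.2], [621.0, -319.0]] [ 502.8 -241.9   54. ]
depth z [[ 495.70160589 -266.87518864    2.56895394]]
expected px [[281.67654199 215.43484282]
 [281.08527723 292.25341121]]
```

View pics/w1.png

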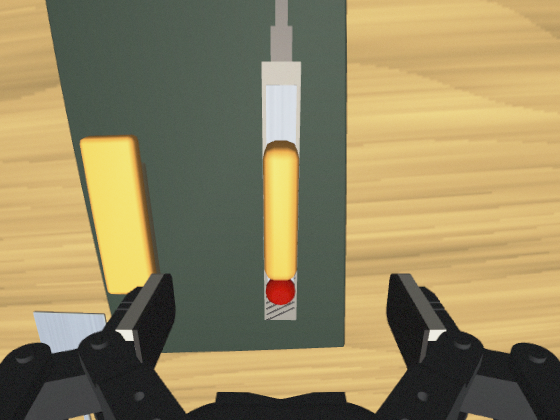

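```bash
python3 -m handwheel '{"hand":[-1,-1,-1,-1,-1,1,1,1],"offset":[[0,0,2],[0,0,5],[0,0,8],[0,0,10],[0,0,10.8],[0,0,10.8],[0,0,10.8],[0,0,10.8]],"spin":[0,0,0,0,0,0,0,0]}' 70
python3 -m handwheel '{"hand":[1,1,1,1,1],"offset":[[0,0,0],[0,0,0],[0,0,0],[0,0,0],[0,0,0]],"spin":[0,0,0,0,0]}' 70
python3 -m handwheel '{"hand":[1,1,1,1,1,1,1,1],"offset":[[0,0,-0.2],[0,0,-0.7],[0,0,-1.5],[0,0,-2.5],[0,0,-3.5],[0,0,-4.5],[0,0,-5],[0,0,-5]],"spin":[0,0,0,0,0,0,0,0]}'
```

```text
clock: 2.6
tcp_pos: [516.6, -97.7, 23.7]
orientation: [[-0.997, 0.078, 0.003], [0.078, 0.997, 0.0], [-0.003, 0.0, -1.0]]
ft_force: [1.1, -0.7, -0.6]
finger_gap: 43.9
clock: 3.1
tcp_pos: [516.6, -97.3, 23.5]
orientation: [[-0.997, 0.078, 0.002], [0.078, 0.997, 0.0], [-0.002, 0.0, -1.0]]
ft_force: [-1.3, 1.3, 6.2]
finger_gap: 20.6
clock: 3.9
tcp_pos: [516.4, -97.5, 73.5]
orientation: [[-0.997, 0.078, 0.002], [0.078, 0.997, 0.0], [-0.002, 0.0, -1.0]]
ft_force: [0.5, 0.2, -3.0]
finger_gap: 21.3
```

```bash
python3 -m handwheel '{"hand":[1,1,1,1,1,1,1,1],"offset":[[0,0,-1],[0,0,-3],[0,0.5,-6],[0.3,2,-9],[0.8,4,-12.5],[1.5,6.5,-15.5],[2.3,8.5,-17.5],[2.7,10,-18.5]],"spin":[0,0,0,0,0.01,0.02,0.03,0.04]}'
python3 -m handwheel '{"hand":[1,1,1,1,1,1,1,1],"offset":[[0.7,2.5,0],[1.6,6,0],[2.6,9.5,0],[3.6,13,0],[4.6,16.5,0],[5.3,19,0],[5.6,20.3,0],[5.6,20.6,0]],"spin":[0.01,0.02,0.023,0.023,0.023,0.023,0.023,0.023]}'
python3 - <<'E'
from h import *
s=read_state();print(s['tcp_pos'],s['q'].round(1), s['ft_force'],s['wrist_torque'])
for n in('wrist','side','top'):
    p,d=imaging.read_camera(n);cv2.imwrite(f'pics/{n}2.png',p[:,:,::-1]);np.save(f'pics/{n}2.npy',d)
import pickle;pickle.dump(s,open('pics/s2.pkl','wb'))
E
```

```text
clock: 4.7
tcp_pos: [496.5, 5.5, 259.9]
orientation: [[-0.993, 0.117, 0.003], [0.117, 0.993, 0.001], [-0.003, 0.002, -1.0]]
ft_force: [0.7, 0.2, -4.3]
finger_gap: 21.0
clock: 5.5
tcp_pos: [464.9, 216.4, 257.1]
orientation: [[-0.99, 0.139, -0.001], [0.139, 0.99, -0.0], [0.001, -0.001, -1.0]]
ft_force: [-0.5, -0.2, -2.8]
finger_gap: 21.4
[464.86531379 216.37285246 257.10931844] [  43.1   10.   -12.6   -0.   -67.5 -141.1] [-0.46332082 -0.16589962 -2.80993359] [-0.09419678  0.01631301  0.01172005]
```

View pics/wrist2.png

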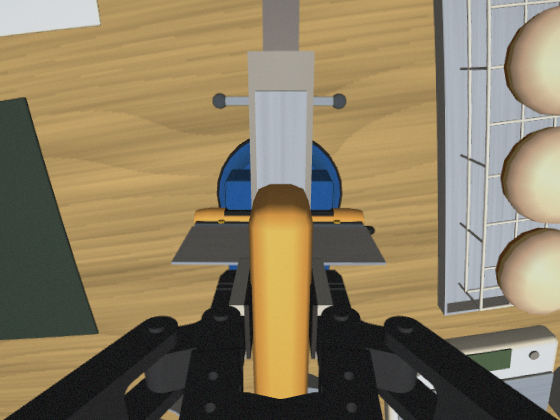

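View pics/side2.png

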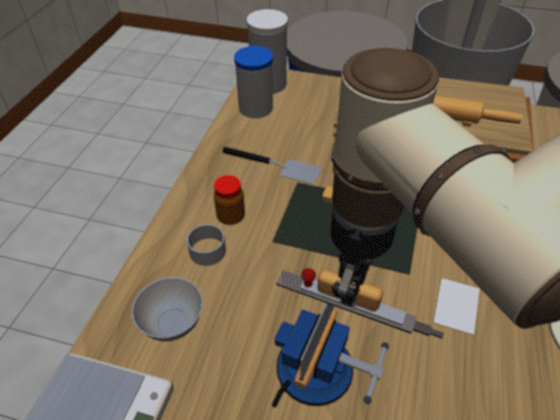

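Run:
```python
from h import *
import pickle;s=pickle.load(open('pics/s2.pkl','rb'))
im=cv2.imread('pics/wrist2.png');d=np.load('pics/wrist2.npy')
print([ (y,d[y,200].round(1),im[y,200].tolist()) for y in range(250,274,2)])
print([ (x,d[258,x].round(1)) for x in range(170,190,2)],[ (x,d[262,x].round(1)) for x in range(374,392,2)])
for z in (150,155,160,165,170,175):
    q=onplane('wrist',[(172,263.5),(386,263.5)],z,s);dd=q[1]-q[0];print(z,q[:,:2].round(1).tolist(),np.linalg.norm(dd).round(1),q.mean(0)[:2].round(1),np.degrees(np.arctan2(-dd[0],dd[1])).round(2))
print(withdepth('wrist',[(185,262),(375,262),(210,262)],d,s))
# file centre line in the image
print(withdepth('wrist',[(281,60),(281,85),(281,140),(281,230),(281,300)],d,s))
```

```text
[(250, np.float32(279.1), [73, 76, 75]), (252, np.float32(276.8), [72, 75, 73]), (254, np.float32(273.7), [73, 75, 80]), (256, np.float32(268.9), [74, 73, 77]), (258, np.float32(265.9), [69, 72, 75]), (260, np.float32(263.7), [70, 72, 75]), (262, np.float32(259.9), [147, 140, 135]), (264, np.float32(448.5), [146, 157, 164]), (266, np.float32(448.0), [92, 142, 169]), (268, np.float32(449.5), [81, 127, 153]), (270, np.float32(448.6), [95, 146, 178]), (272, np.float32(449.4), [94, 146, 174])]
[(170, np.float32(444.6)), (172, np.float32(444.5)), (174, np.float32(265.9)), (176, np.float32(266.3)), (178, np.float32(265.4)), (180, np.float32(264.8)), (182, np.float32(266.2)), (184, np.float32(264.7)), (186, np.float32(264.8)), (188, np.float32(264.9))] [(374, np.float32(261.2)), (376, np.float32(261.2)), (378, np.float32(261.6)), (380, np.float32(261.6)), (382, np.float32(260.5)), (384, np.float32(260.1)), (386, np.float32(447.6)), (388, np.float32(446.4)), (390, np.float32(446.3))]
150 [[504.4, 128.0], [526.5, 287.0]] 160.5 [515.4 207.5] -7.94
155 [[501.9, 130.0], [523.7, 285.8]] 157.3 [512.8 207.9] -7.94
160 [[499.5, 132.0], [520.8, 284.6]] 154.1 [510.2 208.3] -7.94
165 [[497.1, 133.9], [518.0, 283.4]] 150.9 [507.5 208.7] -7.94
170 [[494.7, 135.9], [515.1, 282.3]] 147.7 [504.9 209.1] -7.94
175 [[492.3, 137.9], [512.3, 281.1]] 144.5 [502.3 209.5] -7.94
[[496.17199649 144.14274517 167.07524678]
 [513.70912158 275.05467618 168.45755019]
 [498.13829926 161.73908154 167.81314099]]
[[377.46379211 228.2523973  245.35772979]
 [386.87279672 226.93988121 243.6690362 ]
 [407.65484973 224.03383784 251.07121098]
 [430.4274474  220.83079534 288.45340051]
 [456.04887193 217.25588258 289.22089638]]
```

```bash
python3 -m handwheel '{"hand":[1,1,1,1,1,1,1,1],"offset":[[0.5,0,0.5],[1,-0.1,2],[1.2,-0.2,3.5],[1.2,-0.2,5],[1.2,-0.2,5.8],[1.2,-0.2,6.2],[1.2,-0.2,6.3],[1.2,-0.2,6.3]],"spin":[0,0,0,0,0,0,0,0]}' 110
python3 -m handwheel '{"hand":[1,1],"offset":[[0,0,0],[0,0,0]],"spin":[0,0]}'
python3 -m handwheel '{"hand":[1,1],"offset":[[0,0,0.1],[0,0,0.1]],"spin":[0,0]}'
python3 -m handwheel '{"hand":[1,1],"offset":[[0,0,0.1],[0,0,0.1]],"spin":[0,0]}'
```

```text
clock: 6.45
tcp_pos: [453.5, 215.2, 194.8]
orientation: [[-0.99, 0.141, 0.001], [0.141, 0.99, 0.0], [-0.001, 0.001, -1.0]]
ft_force: [0.0, -0.1, -3.4]
finger_gap: 20.7
clock: 6.65
tcp_pos: [453.4, 215.4, 194.8]
orientation: [[-0.99, 0.141, 0.001], [0.141, 0.99, 0.001], [-0.001, 0.001, -1.0]]
ft_force: [0.1, 0.0, -4.0]
finger_gap: 20.5
clock: 6.85
tcp_pos: [453.1, 215.2, 193.3]
orientation: [[-0.99, 0.141, 0.0], [0.141, 0.99, 0.0], [-0.0, 0.0, -1.0]]
ft_force: [-0.7, 0.3, -3.6]
finger_gap: 20.3
clock: 7.05
tcp_pos: [453.0, 215.1, 192.2]
orientation: [[-0.99, 0.141, -0.0], [0.141, 0.99, -0.0], [0.0, -0.0, -1.0]]
ft_force: [-0.2, -0.4, -2.7]
finger_gap: 20.2
```

```bash
python3 -m handwheel '{"hand":[1,1],"offset":[[0,0,0.1],[0,0,0.1]],"spin":[0,0]}' | grep -E "tcp_pos|force"
python3 -m handwheel '{"hand":[1,1],"offset":[[0,0,0.05],[0,0,0.05]],"spin":[0,0]}'| grep -E "tcp_pos|force"
python3 -m handwheel '{"hand":[1,1],"offset":[[0,0,0.05],[0,0,0.05]],"spin":[0,0]}'| grep -E "tcp_pos|force"
```

```text
tcp_pos: [453.0, 215.1, 191.1]
ft_force: [0.4, 0.0, -3.3]
tcp_pos: [453.1, 215.1, 190.7]
ft_force: [0.5, 0.7, -3.4]
tcp_pos: [453.1, 215.2, 190.2]
ft_force: [-0.7, 0.6, -3.9]
```

```bash
python3 -m handwheel '{"hand":[1,1],"offset":[[0,0,0.05],[0,0,0.05]],"spin":[0,0]}'| grep -E "tcp_pos|force"
```

```text
tcp_pos: [453.1, 215.2, 189.7]
ft_force: [-0.1, 0.0, -4.0]
```

```bash
python3 -m handwheel '{"hand":[1,1],"offset":[[0,0,0.05],[0,0,0.05]],"spin":[0,0]}'| grep -E "tcp_pos|force"
```

```text
tcp_pos: [453.1, 215.2, 189.2]
ft_force: [-0.0, -0.1, -4.2]
```

```bash
python3 -m handwheel '{"hand":[1,1],"offset":[[0,0,0.05],[0,0,0.05]],"spin":[0,0]}'| grep -E "tcp_pos|force"
```

```text
tcp_pos: [453.1, 215.2, 188.7]
ft_force: [-0.5, 0.0, -2.7]
```

```bash
python3 -m handwheel '{"hand":[1,1],"offset":[[0,0,0.05],[0,0,0.05]],"spin":[0,0]}'| grep -E "tcp_pos|force"
```

```text
tcp_pos: [453.1, 215.1, 188.2]
ft_force: [-0.9, -0.2, -3.1]
```

```bash
python3 -m handwheel '{"hand":[1,1],"offset":[[0,0,0.05],[0,0,0.05]],"spin":[0,0]}'| grep -E "tcp_pos|force"
```

```text
tcp_pos: [453.1, 215.2, 187.7]
ft_force: [0.1, -0.8, -2.6]
```

```bash
python3 -m handwheel '{"hand":[1,1],"offset":[[0,0,0.05],[0,0,0.05]],"spin":[0,0]}'| grep -E "tcp_pos|force"
```

```text
tcp_pos: [453.1, 215.1, 187.2]
ft_force: [-0.1, 0.7, -4.1]
```

```bash
python3 -m handwheel '{"hand":[1,1],"offset":[[0,0,0.05],[0,0,0.05]],"spin":[0,0]}'| grep -E "tcp_pos|force"
```

```text
tcp_pos: [453.1, 215.1, 186.7]
ft_force: [-0.6, 0.3, -3.7]
```

```bash
python3 -m handwheel '{"hand":[1,1],"offset":[[0,0,0.05],[0,0,0.05]],"spin":[0,0]}'| grep -E "tcp_pos|force"; python3 -c "
from h import *
s=read_state();print(s['wrist_torque'])"
```

```text
tcp_pos: [453.1, 215.2, 186.2]
ft_force: [-0.1, -0.2, -2.8]
[ 0.03302247 -0.00405224  0.01426474]
```

```bash
python3 -m handwheel '{"hand":[1,1],"offset":[[0,0,0.05],[0,0,0.05]],"spin":[0,0]}'| grep -E "tcp_pos|force"; python3 -c "
from h import *
s=read_state();print(s['wrist_torque'])"
```

```text
tcp_pos: [453.2, 215.2, 185.8]
ft_force: [-0.4, -1.0, -3.6]
[ 0.02100752 -0.00153189  0.00124489]
```

```bash
python3 -m handwheel '{"hand":[1,1],"offset":[[0,0,0.05],[0,0,0.05]],"spin":[0,0]}'| grep -E "tcp_pos|force"; python3 -c "
from h import *
s=read_state();print(s['wrist_torque'])"
```

```text
tcp_pos: [453.3, 215.2, 185.5]
ft_force: [-0.1, -0.3, -2.0]
[-0.08723207  0.08203548 -0.0010249 ]
```

```bash
python3 -m handwheel '{"hand":[1,1],"offset":[[0,0,0.05],[0,0,0.05]],"spin":[0,0]}'| grep -E "tcp_pos|force"; python3 -c "
from h import *
s=read_state();print(s['wrist_torque'])"
```

```text
tcp_pos: [453.4, 215.3, 185.2]
ft_force: [-1.2, 0.4, 0.1]
[-0.13062967 -0.01027171 -0.0683335 ]
```

```bash
python3 -m handwheel '{"hand":[1,1],"offset":[[0,0,0.05],[0,0,0.05]],"spin":[0,0]}'| grep -E "tcp_pos|force"; python3 -c "
from h import *
s=read_state();print(s['wrist_torque'])"
```

```text
tcp_pos: [453.5, 215.3, 184.9]
ft_force: [0.1, -0.7, 1.5]
[-0.23516903 -0.02775391 -0.07070096]
```

```bash
python3 -m handwheel '{"hand":[1,1,1],"offset":[[0,0,0.03],[0,0,0.03],[0,0,0.03]],"spin":[0,0,0]}'| grep -E "tcp_pos|force"; python3 -c "
from h import *
s=read_state();print(s['wrist_torque'])"
```

```text
tcp_pos: [453.5, 215.4, 184.5]
ft_force: [-0.1, -0.5, 3.7]
[-0.25971056 -0.12417373 -0.0654843 ]
```

```bash
python3 -m handwheel '{"hand":[1,1,1],"offset":[[-0.3,0,0],[-0.7,0,0],[-1.2,0,0]],"spin":[0,0,0]}'| grep -E "tcp_pos|force|ori"
```

```text
tcp_pos: [464.0, 213.4, 184.1]
orientation: [[-0.99, 0.141, -0.003], [0.141, 0.99, -0.0], [0.003, -0.001, -1.0]]
ft_force: [-7.7, 2.0, 6.7]
```

```bash
python3 -m handwheel '{"hand":[1,1,1],"offset":[[-0.5,0,-0.06],[-1,0,-0.08],[-1.5,0,-0.08]],"spin":[0,0,0]}'| grep -E "tcp_pos|force|ori"
```

```text
tcp_pos: [478.8, 211.2, 184.4]
orientation: [[-0.99, 0.141, -0.003], [0.141, 0.99, -0.001], [0.003, -0.001, -1.0]]
ft_force: [-5.3, 1.8, 5.6]
```

```bash
python3 -m handwheel '{"hand":[1,1,1],"offset":[[-0.5,0,-0.05],[-1,0,-0.05],[-1.5,0,-0.05]],"spin":[0,0,0]}'| grep -E "tcp_pos|force"
```

```text
tcp_pos: [494.4, 209.0, 184.8]
ft_force: [-3.9, 0.7, 2.9]
```

```bash
python3 -m handwheel '{"hand":[1,1,1],"offset":[[-0.5,0,-0.01],[-1,0,-0.01],[-1.5,0,-0.01]],"spin":[0,0,0]}'| grep -E "tcp_pos|force"
```

```text
tcp_pos: [509.9, 207.0, 185.0]
ft_force: [-2.0, 0.3, 0.3]
```

```bash
python3 -m handwheel '{"hand":[1,1,1],"offset":[[-0.4,0,0.05],[-0.9,0,0.08],[-1.3,0,0.1]],"spin":[0,0,0]}'| grep -E "tcp_pos|force"
```

```text
tcp_pos: [522.7, 205.2, 184.5]
ft_force: [-4.6, 0.0, 3.5]
```

```bash
python3 -m handwheel '{"hand":[1,1,1],"offset":[[-0.5,0,0.01],[-1,0,0.02],[-1.4,0,0.03]],"spin":[0,0,0]}'| grep -E "tcp_pos|force"
```

```text
tcp_pos: [536.6, 203.3, 184.3]
ft_force: [-5.0, 0.9, 3.1]
```

```bash
python3 -m handwheel '{"hand":[1,1,1],"offset":[[-0.5,0,0.02],[-1,0,0.03],[-1.4,0,0.05]],"spin":[0,0,0]}'| grep -E "tcp_pos|force"
```

```text
tcp_pos: [550.2, 201.3, 183.8]
ft_force: [-6.2, 0.1, 5.1]
```

```bash
python3 -m handwheel '{"hand":[1,1,1],"offset":[[-0.5,0,0],[-0.8,0,0],[-0.9,0,0]],"spin":[0,0,0]}'| grep -E "tcp_pos|force"
python3 -m handwheel '{"hand":[1,1,1,1,1],"offset":[[-0.1,0,-0.2],[-0.2,0,-0.8],[-0.2,0,-1.8],[-0.2,0,-2.5],[-0.2,0,-2.5]],"spin":[0,0,0,0,0]}'
python3 - <<'E'
from h import *
s=read_state();print(s['wrist_torque'])
p,d=imaging.read_camera('side');cv2.imwrite(f'pics/side3.png',p[:,:,::-1])
p,d=imaging.read_camera('wrist');cv2.imwrite(f'pics/wrist3.png',p[:,:,::-1])
E
```

```text
tcp_pos: [558.9, 199.9, 183.7]
ft_force: [-6.6, 1.5, 4.8]
clock: 13.25
tcp_pos: [562.1, 200.3, 210.2]
orientation: [[-0.99, 0.141, 0.003], [0.141, 0.99, 0.002], [-0.003, 0.002, -1.0]]
ft_force: [-0.5, 0.6, -2.6]
finger_gap: 20.5
[-0.01083908  0.01318722  0.01722056]
```

View pics/side3.png

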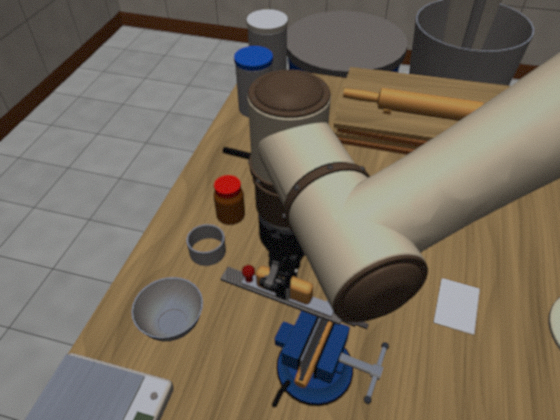

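View pics/wrist3.png

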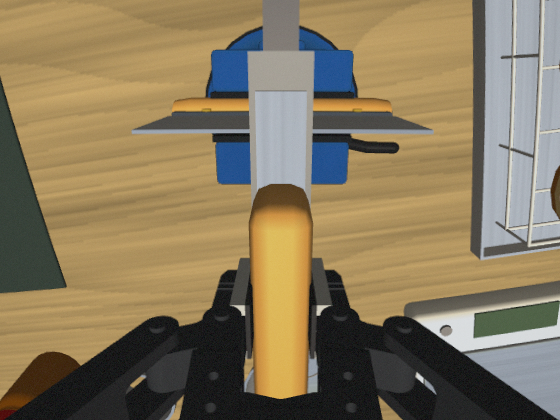

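```bash
python3 -m handwheel '{"hand":[1,1,1,1,1,1,1,1],"offset":[[1,0,0],[3,0,0],[5.5,0,0],[8,0,0],[10,0,0],[10.9,0,0],[11,0,0],[11,0,0]],"spin":[0,0,0,0,0,0,0,0]}'
python3 -m handwheel '{"hand":[1,1,1,1,1],"offset":[[0,0,0.6],[0,0,1.4],[0,0,1.9],[0,0,2.1],[0,0,2.1]],"spin":[0,0,0,0,0]}'
```

```text
clock: 14.15
tcp_pos: [452.5, 215.6, 208.9]
orientation: [[-0.99, 0.14, 0.001], [0.14, 0.99, 0.0], [-0.001, 0.001, -1.0]]
ft_force: [0.7, -0.0, -4.3]
finger_gap: 20.6
clock: 14.65
tcp_pos: [452.1, 215.0, 186.9]
orientation: [[-0.99, 0.141, -0.001], [0.141, 0.99, -0.001], [0.001, -0.001, -1.0]]
ft_force: [0.7, -0.5, -4.0]
finger_gap: 20.4
```

```bash
python3 -m handwheel '{"hand":[1,1,1,1],"offset":[[0,0,0.05],[0,0,0.1],[0,0,0.15],[0,0,0.18]],"spin":[0,0,0,0]}'|grep -E "tcp_pos|force"
```

```text
tcp_pos: [452.2, 215.4, 185.9]
ft_force: [-0.7, -0.2, -2.6]
```

```bash
python3 -m handwheel '{"hand":[1,1],"offset":[[0,0,0.04],[0,0,0.04]],"spin":[0,0]}'|grep -E "tcp_pos|force"; python3 -c "
from h import *
s=read_state();print(s['wrist_torque'])"
```

```text
tcp_pos: [452.3, 215.4, 185.6]
ft_force: [-0.0, -0.1, -2.9]
[-0.05190817 -0.00187799  0.01328741]
```

```bash
python3 -m handwheel '{"hand":[1,1,1],"offset":[[0,0,0.05],[0,0,0.07],[0,0,0.07]],"spin":[0,0,0]}'|grep -E "tcp_pos|force"
```

```text
tcp_pos: [452.4, 215.4, 185.2]
ft_force: [-0.5, -0.9, 0.4]
```

```bash
python3 -m handwheel '{"hand":[1,1,1],"offset":[[0,0,0.05],[0,0,0.05],[0,0,0.05]],"spin":[0,0,0]}'|grep -E "tcp_pos|force"
```

```text
tcp_pos: [452.5, 215.5, 184.7]
ft_force: [-0.7, 0.1, 1.1]
```

```bash
python3 -m handwheel '{"hand":[1,1,1],"offset":[[-0.3,0,0.01],[-0.7,0,0.01],[-1.2,0,0.01]],"spin":[0,0,0]}'|grep -E "tcp_pos|force"
```

```text
tcp_pos: [463.3, 213.6, 184.3]
ft_force: [-6.5, 0.3, 5.9]
```

```bash
python3 -m handwheel '{"hand":[1,1,1],"offset":[[-0.5,0,-0.03],[-1,0,-0.04],[-1.5,0,-0.05]],"spin":[0,0,0]}'|grep -E "tcp_pos|force"
```

```text
tcp_pos: [478.2, 211.4, 184.5]
ft_force: [-5.2, 0.9, 4.2]
```

```bash
python3 -m handwheel '{"hand":[1,1,1],"offset":[[-0.5,0,0],[-1,0,0],[-1.5,0,0]],"spin":[0,0,0]}'|grep -E "tcp_pos|force"
```

```text
tcp_pos: [492.9, 209.2, 184.5]
ft_force: [-4.6, 0.6, 4.4]
```

```bash
python3 -m handwheel '{"hand":[1,1,1],"offset":[[-0.5,0,0.01],[-1,0,0.02],[-1.5,0,0.03]],"spin":[0,0,0]}'|grep -E "tcp_pos|force"
```

```text
tcp_pos: [507.5, 207.0, 184.2]
ft_force: [-5.6, 1.3, 5.0]
```

```bash
python3 -m handwheel '{"hand":[1,1,1],"offset":[[-0.5,0,0.01],[-1,0,0.02],[-1.5,0,0.03]],"spin":[0,0,0]}'|grep -E "tcp_pos|force"
```

```text
tcp_pos: [522.2, 204.9, 184.0]
ft_force: [-6.4, 1.7, 6.3]
```

```bash
python3 -m handwheel '{"hand":[1,1,1],"offset":[[-0.5,0,-0.02],[-1,0,-0.02],[-1.5,0,-0.02]],"spin":[0,0,0]}'|grep -E "tcp_pos|force"
```

```text
tcp_pos: [536.9, 202.8, 183.9]
ft_force: [-6.0, 1.0, 5.5]
```

```bash
python3 -m handwheel '{"hand":[1,1,1],"offset":[[-0.5,0,0.01],[-1,0,0.01],[-1.5,0,0.02]],"spin":[0,0,0]}'|grep -E "tcp_pos|force"
```

```text
tcp_pos: [551.6, 200.6, 183.6]
ft_force: [-6.2, 1.6, 5.8]
```

```bash
python3 -m handwheel '{"hand":[1,1,1],"offset":[[-0.5,0,0],[-0.8,0,0],[-0.8,0,0]],"spin":[0,0,0]}'|grep -E "tcp_pos|force"
```

```text
tcp_pos: [559.9, 199.4, 183.5]
ft_force: [-5.1, 0.2, 4.9]
```

Good second stroke; lift, return, and come down again.

```bash
python3 -m handwheel '{"hand":[1,1,1,1,1],"offset":[[-0.1,0,-0.2],[-0.2,0,-0.8],[-0.2,0,-1.8],[-0.2,0,-2.5],[-0.2,0,-2.5]],"spin":[0,0,0,0,0]}'|grep -E "tcp_pos|force"
python3 -m handwheel '{"hand":[1,1,1,1,1,1,1,1],"offset":[[1,0,0],[3,0,0],[5.5,0,0],[8,0,0],[10,0,0],[10.9,0,0],[11,0,0],[11,0,0]],"spin":[0,0,0,0,0,0,0,0]}'
python3 -m handwheel '{"hand":[1,1,1,1,1],"offset":[[0,0,0.6],[0,0,1.4],[0,0,1.9],[0,0,2.2],[0,0,2.2]],"spin":[0,0,0,0,0]}'
```

```text
tcp_pos: [564.1, 199.9, 210.6]
ft_force: [-0.5, -0.1, -2.9]
clock: 19.55
tcp_pos: [454.4, 215.3, 209.2]
orientation: [[-0.99, 0.14, 0.001], [0.14, 0.99, 0.0], [-0.001, 0.0, -1.0]]
ft_force: [-0.5, -0.1, -3.1]
finger_gap: 20.5
clock: 20.05
tcp_pos: [454.1, 214.8, 186.3]
orientation: [[-0.99, 0.141, -0.001], [0.141, 0.99, -0.001], [0.001, -0.001, -1.0]]
ft_force: [-0.8, -0.2, -4.0]
finger_gap: 20.3
```

```bash
python3 -m handwheel '{"hand":[1,1,1,1],"offset":[[0,0,0.05],[0,0,0.1],[0,0,0.15],[0,0,0.15]],"spin":[0,0,0,0]}'|grep -E "tcp_pos|force"
```

```text
tcp_pos: [454.2, 215.1, 185.7]
ft_force: [0.3, -0.0, -4.0]
```

```bash
python3 -m handwheel '{"hand":[1,1,1],"offset":[[0,0,0.05],[0,0,0.06],[0,0,0.06]],"spin":[0,0,0]}'|grep -E "tcp_pos|force"
```

```text
tcp_pos: [454.4, 215.2, 185.3]
ft_force: [-0.7, -0.6, -0.5]
```

```bash
python3 -m handwheel '{"hand":[1,1,1],"offset":[[0,0,0.06],[0,0,0.08],[0,0,0.08]],"spin":[0,0,0]}'|grep -E "tcp_pos|force"
```

```text
tcp_pos: [454.6, 215.2, 184.7]
ft_force: [-1.3, -0.3, 2.1]
```

```bash
python3 -m handwheel '{"hand":[1,1,1,1],"offset":[[0,0,0],[-0.3,0,0],[-0.7,0,0],[-1.2,0,0]],"spin":[0,0,0,0]}'|grep -E "tcp_pos|force"
```

```text
tcp_pos: [465.2, 213.3, 184.3]
ft_force: [-7.1, 0.3, 4.6]
```

```bash
python3 -m handwheel '{"hand":[1,1,1],"offset":[[-0.5,0,-0.03],[-1,0,-0.04],[-1.5,0,-0.05]],"spin":[0,0,0]}'|grep -E "tcp_pos|force"
```

```text
tcp_pos: [480.0, 211.1, 184.5]
ft_force: [-6.0, 0.9, 4.4]
```

```bash
python3 -m handwheel '{"hand":[1,1,1],"offset":[[-0.5,0,0],[-1,0,0],[-1.5,0,0]],"spin":[0,0,0]}'|grep -E "tcp_pos|force"
```

```text
tcp_pos: [494.7, 208.9, 184.4]
ft_force: [-5.5, 1.3, 3.9]
```

```bash
python3 -m handwheel '{"hand":[1,1,1],"offset":[[-0.5,0,0.01],[-1,0,0.02],[-1.5,0,0.02]],"spin":[0,0,0]}'|grep -E "tcp_pos|force"
```

```text
tcp_pos: [509.3, 206.7, 184.2]
ft_force: [-6.1, 1.6, 5.3]
```

```bash
python3 -m handwheel '{"hand":[1,1,1],"offset":[[-0.5,0,0],[-1,0,0],[-1.5,0,0]],"spin":[0,0,0]}'|grep -E "tcp_pos|force"
```

```text
tcp_pos: [524.0, 204.6, 184.1]
ft_force: [-5.3, 0.4, 5.2]
```

```bash
python3 -m handwheel '{"hand":[1,1,1],"offset":[[-0.5,0,0],[-1,0,0],[-1.5,0,0]],"spin":[0,0,0]}'|grep -E "tcp_pos|force"
```

```text
tcp_pos: [538.7, 202.4, 183.9]
ft_force: [-5.3, 1.2, 4.8]
```

```bash
python3 -m handwheel '{"hand":[1,1,1],"offset":[[-0.5,0,0.01],[-1,0,0.01],[-1.4,0,0.02]],"spin":[0,0,0]}'|grep -E "tcp_pos|force"
```

```text
tcp_pos: [552.5, 200.4, 183.6]
ft_force: [-7.0, 0.7, 5.9]
```

```bash
python3 -m handwheel '{"hand":[1,1,1],"offset":[[-0.5,0,0],[-0.8,0,0],[-0.8,0,0]],"spin":[0,0,0]}'|grep -E "tcp_pos|force"
```

```text
tcp_pos: [561.0, 199.3, 183.6]
ft_force: [-4.3, 0.9, 4.7]
```

```bash
python3 -m handwheel '{"hand":[1,1,1,1,1,1,1,1],"offset":[[-0.1,0,-0.2],[-0.2,0,-0.8],[-0.2,0,-1.8],[-0.2,0,-3.2],[-0.2,0,-4.7],[-0.2,0,-6],[-0.2,0,-6.7],[-0.2,0,-6.7]],"spin":[0,0,0,0,0,0,0,0]}'|grep -E "tcp_pos|force"
python3 -m handwheel '{"hand":[1,1,1,1,1,1,1,1],"offset":[[0.1,-1,0],[0.1,-4,0],[0.2,-7.5,0],[0.3,-11,0],[0.4,-14.5,0],[0.5,-18,0],[0.5,-21,0],[0.5,-22.5,0]],"spin":[0,0,-0.01,-0.02,-0.03,-0.04,-0.05,-0.06]}'
python3 - <<'E'
from h import *
s=read_state();R=s['orientation'];print(R.T@(np.array([514,-97,60])-s['tcp_pos'])/10,s['clock'])
E
```

```text
tcp_pos: [564.7, 199.7, 252.6]
ft_force: [0.0, -0.2, -4.0]
clock: 25.15
tcp_pos: [525.7, -25.4, 250.4]
orientation: [[-0.997, 0.083, -0.002], [0.083, 0.997, -0.001], [0.002, -0.001, -1.0]]
ft_force: [0.2, 0.5, -4.2]
finger_gap: 20.5
[ 0.52323059 -7.22169471 19.04778963] 25.15
```

```bash
python3 -m handwheel '{"hand":[1,1,1,1,1,1,1,1],"offset":[[0.1,-2,1],[0.2,-4.5,3],[0.4,-6.5,6],[0.5,-7.2,9.5],[0.5,-7.2,13],[0.5,-7.2,16.5],[0.5,-7.2,18.5],[0.5,-7.2,19]],"spin":[0,0,0,0,0,0,0,0]}'
python3 -m handwheel '{"hand":[1,1,1,1,1],"offset":[[0,0,0.8],[0,0,1.8],[0,0,2.6],[0,0,3],[0,0,3]],"spin":[0,0,0,0,0]}'
python3 - <<'E'
from h import *
s=read_state();print(s['tcp_pos'],s['ft_force'],s['wrist_torque'])
p,d=imaging.read_camera('side');cv2.imwrite(f'pics/side4.png',p[:,:,::-1])
E
```

```text
clock: 25.95
tcp_pos: [513.6, -94.7, 58.1]
orientation: [[-0.997, 0.082, -0.008], [0.082, 0.997, -0.001], [0.007, -0.001, -1.0]]
ft_force: [-0.3, -0.6, -3.5]
finger_gap: 20.3
clock: 26.45
tcp_pos: [516.4, -94.0, 30.9]
orientation: [[-0.997, 0.081, -0.001], [0.081, 0.997, -0.0], [0.001, -0.0, -1.0]]
ft_force: [-0.4, 0.9, -3.8]
finger_gap: 20.8
[516.3735951  -93.96591978  30.87431441] [-0.36099293  0.87436681 -3.81631486] [ 0.00441483 -0.02105588 -0.02834783]
```

View pics/side4.png

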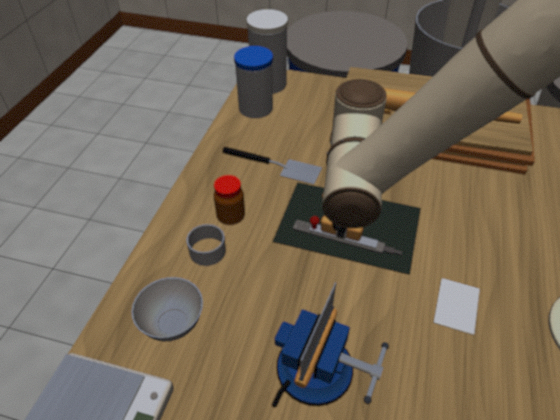

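```bash
python3 -m handwheel '{"hand":[1,1,1,1],"offset":[[0,0,0.3],[0,0,0.5],[0,0,0.6],[0,0,0.6]],"spin":[0,0,0,0]}'|grep -E "tcp_pos|force"
```

```text
tcp_pos: [516.5, -94.0, 25.1]
ft_force: [-0.0, 0.3, -3.8]
```

```bash
python3 -m handwheel '{"hand":[1,1,1],"offset":[[0,0,0.1],[0,0,0.1],[0,0,0.1]],"spin":[0,0,0]}'|grep -E "tcp_pos|force"
```

```text
tcp_pos: [516.6, -94.0, 24.2]
ft_force: [0.4, 0.8, -3.3]
```

```bash
python3 -m handwheel '{"hand":[1,1,1],"offset":[[0,0,0.07],[0,0,0.07],[0,0,0.07]],"spin":[0,0,0]}'|grep -E "tcp_pos|force"
```

```text
tcp_pos: [516.6, -94.0, 23.7]
ft_force: [-0.6, -0.2, -1.2]
```

```bash
python3 -m handwheel '{"hand":[1,1,1],"offset":[[0,0,0.05],[0,0,0.05],[0,0,0.05]],"spin":[0,0,0]}'|grep -E "tcp_pos|force"
```

```text
tcp_pos: [516.6, -94.0, 23.7]
ft_force: [-3.8, 0.9, 5.4]
```

```bash
python3 -m handwheel '{"hand":[0.6,0.2,-0.2,-0.6,-1,-1,-1,-1],"offset":[[0,0,-0.03],[0,0,-0.03],[0,0,-0.03],[0,0,-0.03],[0,0,-0.03],[0,0,-0.03],[0,0,-0.03],[0,0,-0.03]],"spin":[0,0,0,0,0,0,0,0]}'
python3 -m handwheel '{"hand":[-1,-1,-1,-1,-1,-1,-1,-1],"offset":[[0,0,-0.5],[0,0,-1.5],[0,0,-3.5],[0,0,-6.5],[0,0,-10],[0,0,-13],[0,0,-15],[0,0,-15]],"spin":[0,0,0,0,0,0,0,0]}'
python3 - <<'E'
from h import *
s=read_state();print(s['ft_force'])
p,d=imaging.read_camera('side');cv2.imwrite(f'pics/side5.png',p[:,:,::-1])
s=read_state();p,d=imaging.read_camera('wrist');cv2.imwrite(f'pics/wrist5.png',p[:,:,::-1])
print(withdepth('wrist',[(281,90),(281,130)],d,s)); np.save('pics/w5.npy',d)
hsv=cv2.cvtColor(p,cv2.COLOR_RGB2HSV);m=cv2.inRange(hsv,(10,130,120),(28,255,255))
for c in cv2.findContours(m,0,2)[0]:
    if 1000<cv2.contourArea(c)<20000:
        r=cv2.minAreaRect(c);print(r,onplane('wrist',[r[0]],54,s),onplane('wrist',[r[0]],28,s),withdepth('wrist',[r[0]],d,s)[:,2])
E
```

```text
clock: 28.6
tcp_pos: [516.6, -94.0, 23.3]
orientation: [[-0.997, 0.081, -0.0], [0.081, 0.997, -0.0], [0.0, -0.0, -1.0]]
ft_force: [0.7, 0.2, -0.2]
finger_gap: 85.7
clock: 29.4
tcp_pos: [518.7, -94.0, 177.7]
orientation: [[-0.997, 0.081, 0.009], [0.081, 0.997, 0.0], [-0.009, 0.001, -1.0]]
ft_force: [1.4, 0.6, -0.3]
finger_gap: 85.2
[ 1.35949336  0.63114849 -0.26690203]
[[446.8106928  -88.16110676  16.20378564]
 [475.26423069 -90.49528927  33.216912  ]]
((280.5, 190.5), (113.0, 29.0), 90.0) [[516.44446406 -94.23300645  54.        ]] [[524.49811754 -94.86182802  28.        ]] [54.7748383]
((138.53932189941406, 194.79476928710938), (141.67950439453125, 46.71987533569336), 82.40535736083984) [[ 511.11269577 -200.05729061   54.        ]] [[ 518.64296353 -211.07420781   28.        ]] [29.75440475]
```

View pics/side5.png

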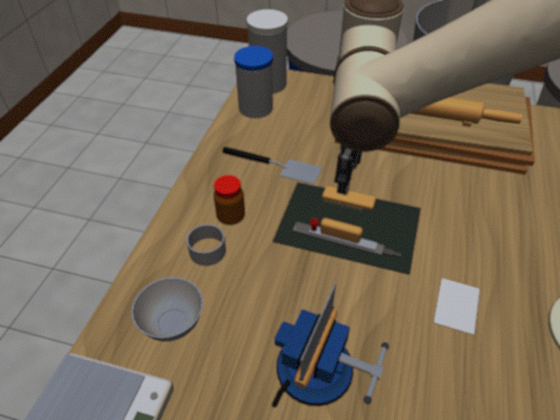

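View pics/wrist5.png

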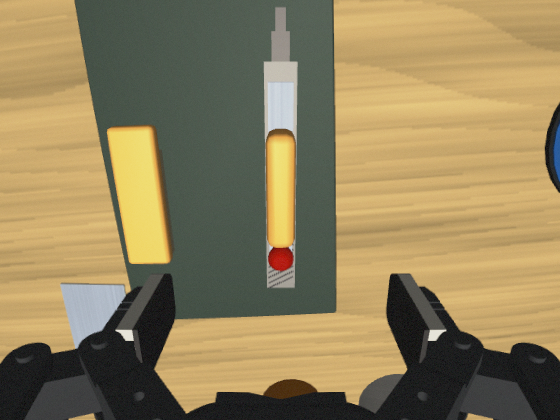

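```bash
python3 -m handwheel '{"hand":[-1,-1,-1],"offset":[[0,0,0],[0,0,0],[0,0,0]],"spin":[0,0,0]}'; python3 -c "
from station import close_job
print(close_job())"
```

```text
clock: 29.8
tcp_pos: [516.1, -94.0, 172.4]
orientation: [[-0.997, 0.081, -0.002], [0.081, 0.997, -0.0], [0.002, -0.0, -1.0]]
ft_force: [0.3, 0.4, -0.1]
finger_gap: 85.2
the job is handed in; nothing more can be done
None
```

I gave the edge three forward strokes, laid the file flat on the mat again, let go and handed the job in at about 30 s. The hand-in reported no verdict.

- **Strokes:** The edge was found by feel, about 1 mm above the mark. Each stroke ran from about 54 mm behind the edge to about 55 mm past it, measured at the middle of the grip. The file was lifted about 26 mm clear before every return.
- **Pressure:** At the stops where I read it, after allowing for the file's weight, it was mostly 7–10 N. It was never above about 10 N. It dipped to about 3.7 N in the middle of the first stroke, just under the 4 N you asked for. The force was only read every 0.2–0.4 s, so a brief peak between readings would not show.
- **Final position:** The file lies flat about 11 mm (x) and 51 mm (y) from the mat's centre, with the top of its grip at about 54 mm as expected. The gripper is open about 170 mm above the bench, and the wrist force is near zero.
- **Everything else:** The brush measured in its starting place within 2 mm. The cutter, bowl, jar and turner look unmoved in the last side picture, but I did not measure them.
- **Disagreement:** The side and top cameras differed by about 3 mm on where the edge was. The wrist view fell between them, and I used that.

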